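Crack open the stuck lid of a sealed network enclosure and hold it ajar

ROBOT

A 7-joint arm with a two-finger parallel gripper is mounted at the origin on the work surface. World frame = base frame: x ahead of the robot, y to its left, z up, the work surface at z = 0. Lengths are in m, angles in degrees, forces in N, time in s.
With the tool pointing down it reaches from about 0.425 to 0.875 m from the base axis. Payload 4.7 kg.
Tool frame: the origin (TCP) lies at the very end of the fingers, on their centre line; the grasp point (between the pads) lies 19 mm behind it; z points along the fingers, y is the direction in which the jaws open and shut (so a half turn about z gives the same grasp; the last joint's range is limited). The gripper opens to 87 mm and grips with 3 to 60 N. Pads are 19 mm wide; open, the fingers measure 117 mm over their backs; the gripper's body (75 mm by 190 mm) begins 51 mm behind the grasp point.
Start: joints at [75.178, 18.392, -4.016, 83.108, 1.295, 78.541, -3.26], TCP at [0.175, -0.626, 0.223] pointing down, gripper open.
Joint ranges: [-163.93, 163.93], [-17.29, 119.83], [-79.2, 71.16], [3.27, 140.29], [-89.18, 269.18], [5.43, 117.66], [-154.24, 154.24]. Speed limits (degrees/s): [147.25, 147.25, 180, 180, 180, 180, 180].

INTERFACE

Orientations are given as [roll, pitch, yaw] about the fixed x, y, z axes, in that order (R = Rz(yaw) Ry(pitch) Rx(roll)).
In Python, from cell import monitor, imaging, ticket, spot_in, pinpoint gives the robot as it stands.
- The arm moves only by the tool servo_tool, never from a script. Its argument "targets" is a list of rows, each a list of 5 numbers: the opening in per cent of the stroke, from 0 (shut) to 100 (fully open), then the shift along the tool's x, y, z in m, then the turn about the tool's z in rad. In form: [[grip, dx, dy, dz, turn], ...]. A call has 1 to 5 rows; each row is the pose to reach, as a shift and turn from the pose commanded when the call began, along the tool's axes at that moment; what a row does not reach only later rows make up. A row lasts 1/8 s, in which the tool goes at most 62.5 mm and 10.7 degrees, less where a joint would pass 70% of its speed; a pose out of reach is approached as far as the arm can. A call with a gripper value outside its range is refused whole. The fingers move at their own pace and stop on an object; "grip_force" is the grip in N (left out, the last holds). Time passes only in rows, so rows that repeat a pose let the fingers close. It gives the time, the measured TCP pose, the force and the opening at its end, in the units of the state.
- monitor.get_obs(): the state, without advancing time (a new reading comes with each control period).
- imaging.read_camera(name): name is "scene" or "side" or "wrist"; returns a dict with "frame" (384x512x3 uint8, blue, green, red), "depth" (384x512 float32, m along the optical axis (not along the pixel's ray), 0 where there is no reading), "K" (3x3 intrinsics, pixels), "k1" (the pictures are not rectified: a ray, as slopes to the right and down, at radius r is drawn at 1 + k1 r^2 times it, then the intrinsics apply), "world_from_camera" (4x4, takes a point from camera to world coordinates). Camera axes: x right, y down, z forward; pixel columns grow to the right and rows downward; lengths in m; the calibration is good to about 2 mm. A picture is of the moment at which its call begins.
- ticket.sign_off(): hands the job in, once; it reports no verdict.
Trained networks look in the newest picture that a camera, given by its name, has taken for a name from the list of things; names that differ only in an ending like _2 or _b are one class to them, and where a whole thing is asked for, a point or a joint stands for the part that bears it (a point fixed in the world has none). Each returns a list of dicts, best first, with "confidence" (0 to 1); they miss things now and then, are a little off and sometimes report something else, mostly with a low value. They report only what shows in the picture. A call takes as long as a camera call.
- spot_in(camera, label): "at" ([column, row] in pixels, amid what is visible of it).
- pinpoint(camera, label): "at" ([column, row] in pixels: a listed point, or the origin of a listed thing).
The state is a dict: "time_s": time; "qpos": joint angles; "joint_velocities": joint speeds; "effort": joint torques, N m; "tool_pos": TCP position; "tool_rot": TCP orientation; "force": force on the tool from outside, world axes, zero at the start; "wrist_torque": the same for the moment, N m; "grip_width": finger opening in m.
Only numpy, scipy, OpenCV 4.12 (cv2) and the standard library are available. Lean on these libraries where they do the work, as an engineer would, in place of code of your own. Each camera call takes 0.05 s, during which the arm holds its last target.

TASK

Hang the work lantern by its handle over both prongs of the hook on the stand and let go of it, so that the bench is lit; then pull on the bow handle of the grey enclosure's lid until the stuck gasket lets go, hold the lid just ajar, about 2 cm at its front edge, and finish while still holding it there. The earth lead inside is short, so the front edge must never come up more than 6 cm; leave the other things on the bench where they are.

Things in the scene. Friction and masses are not known exactly. Their poses are not given: they have to be found in the camera images.
- enclosure: grey weatherproof enclosure on its back, left or right, 220 (own x) x 280 (y) x 100 mm, with a hinged lid (top 116 mm above the bench). Heavy, does not move. Origin: centre of its underside. Its -x side is the front (towards the robot within 0.35 rad), where the lid opens; the hinge runs along its +x side. Three cable glands stand out 20 mm from its -y side.
- lid (a joint): lid angle, rad: 0 shut, growing as the front edge (228 mm from the hinge) rises; 0.09 is 2 cm there, 0.26 is 6 cm. Lid 226 x 286 mm, 0.5 to 0.75 kg, stuck on its gasket: about 16 N (15 to 17) upward at the handle starts it, fading away over the first 5 mm of lift; then only its weight is left (about 3 N at the handle). It falls shut when let go.
- lid_handle (a point): centre of the grip bar of the lid's steel bow handle: round bar 12 mm thick, straight for 96 mm along the enclosure's y, a post down to the lid at each end. Lid shut: 75 mm in front of the enclosure's centre, 158 mm above the bench; always 42 mm above the lid's top. Axes as the enclosure's when shut; turns with the lid.
- lid_hinge (a point): middle of the lid's hinge line, 115 mm behind the enclosure's centre (own +x), 102 mm above the bench; the hinge line runs along the enclosure's y. The handle bar's centre lies 190 mm towards the front and 56 mm above this point.
- lantern: work lantern, a black and white cylinder 100 mm in diameter and 132 mm high standing on the bench, 0.36 to 0.56 kg, with a rigid upright steel carrying handle arching over it in its own y-z plane, 136 mm wide overall, 188 mm to the top. Origin: centre of its underside; z up.
- lantern_grip (a point): centre of the lantern handle's top bar, 182 mm above the lantern's underside: a round bar 12 mm thick, straight for 104 mm along the lantern's own y, with 44 mm of open space below it.
- stand: fixed steel stand: foot 180 (x) x 170 (y) x 12 mm, 25 mm square post 274 mm high, 50 mm behind the foot's centre (own +x), twin-prong hook near its top. Prongs: round, 8 mm thick, level at 262 mm height, at own y = -32 and +32 mm, pointing to own -x (towards the robot within 0.3 rad), 100 mm long, ends turned up to 284 mm. Origin: centre of the foot's underside.
- hook_seat (a point): where the centre of the lantern's handle bar goes: midway between the prongs, 272 mm above the bench, the bar lying across both prongs along the stand's y; 68 mm in front of the post's face. Axes as the stand's. The bar can rest from 25 mm in front of here (turned-up ends) to 50 mm behind; the lantern's underside then hangs 90 mm above the bench.
- switch: bystander: grey desktop network switch, 90 x 110 x 30 mm, near the far edge of the bench. Origin: centre of its underside.
- drill: bystander: red and black cordless drill standing on its battery, about 200 mm high, 210 mm long, at the right-hand end of the bench. Origin: centre of its underside.
- tape: bystander: roll of black tape lying flat, 64 mm in diameter, 19 mm high. Origin: centre of its underside.
- dish: bystander: small open steel dish with the lid's four screws in it, 80 mm in diameter, 22 mm high. Origin: centre of its underside.

How it is judged:
By the outcome, as a careful person would: the job done as asked, in the order asked, and still so for the second after the job is handed in, while the arm keeps its last pose, push and grip.
It also fails if it takes over 56 s, if anything falls off the work surface, if the arm or the gripper's body presses on something with over 40 N, if the wrist force passes 120 N, or if a joint passes its speed limit or range.

## Working session

There is one attempt and no reset: what is moved stays moved. The work goes in short steps, Python scripts to look and compute and a tool call to move; the robot and the scene stay as the last step left them, time stands still between calls to the robot, and variables do not carry over. Pictures are saved under pics/ and viewed, and the job is handed in when it is done.

Besides the shell and the picture viewer there is one more tool, called after "Request:" as name(argument=value, ...) on one line, values as JSON. servo_tool: Moves the arm, as the interface text tells. Its arguments: {"type":"object","properties":{"targets":{"type":"array","items":{"type":"array","items":{"type":"number"}}},"grip_force":{"type":"number"}},"required":["targets"]}

```bash
ls; mkdir -p pics; python3 - <<'E'
from cell import monitor, imaging, ticket, spot_in, pinpoint
import cv2
o=monitor.get_obs(); print(o)
for c in ["scene","side","wrist"]:
    d=imaging.read_camera(c); cv2.imwrite(f"pics/{c}0.png",d["frame"])
    print(c,d["K"].tolist(),d["k1"],d["world_from_camera"].round(3).tolist())
    for l in ["lantern_grip","lantern","hook_seat","stand","lid_handle","lid_hinge","enclosure","switch","drill","tape","dish"]:
        print(l,[(p["at"],round(p["confidence"],2)) for p in pinpoint(c,l)[:2]])
print(monitor.get_obs()["time_s"])
E
```

```text
pics
{'time_s': 0.0, 'qpos': array([75.1771601 , 18.43873017, -4.01756734, 83.17783609,  1.29537128,
       78.53982841, -3.25922808]), 'joint_velocities': array([-0.05338815, -0.02322799,  0.00652377, -0.0038507 ,  0.00228553,
        0.04396197, -0.03286926]), 'effort': array([-4.01010084e-04, -4.91291678e+01, -4.04357566e-01, -3.12533784e+01,
       -6.40283804e-02,  4.34727164e-02,  1.67546686e-04]), 'tool_pos': array([ 0.17494863, -0.62541878,  0.22143982]), 'tool_rot': array([-1.79888882e+02,  5.58475303e-03,  1.56354379e+01]), 'force': array([-0.01906503, -0.51692486, -0.14325815]), 'wrist_torque': array([ 0.02277505, -0.0038932 ,  0.00240883]), 'grip_width': 0.08714435383441509}
scene [[448.48844447840554, 0.0, 254.57619026168493], [0.0, 448.48844447840554, 193.46207350766244], [0.0, 0.0, 1.0]] -0.04724912435139241 [[-0.395, 0.786, -0.475, 1.237], [0.918, 0.345, -0.193, 0.108], [0.012, -0.513, -0.858, 1.352], [0.0, 0.0, 0.0, 1.0]]
lantern_grip [([304.3, 175.3], 0.87)]
lantern [([300.8, 195.4], 0.67)]
hook_seat [([229.2, 179.3], 0.64)]
stand [([224.6, 225.7], 0.76)]
lid_handle
[... 668 characters left out ...]
02.0], 0.89), ([173.9, 228.0], 0.39)]
lid_handle [([134.1, 292.3], 0.94), ([171.5, 226.7], 0.41)]
lid_hinge [([111.6, 257.1], 0.59)]
enclosure [([137.4, 305.6], 0.87)]
switch [([264.7, 231.5], 0.74)]
drill [([341.5, 160.4], 0.75), ([136.5, 309.3], 0.56)]
tape [([321.2, 250.2], 0.51)]
dish [([226.6, 347.0], 0.62)]
wrist [[305.42232208936764, 0.0, 259.3867379564705], [0.0, 305.42232208936764, 191.75680216257393], [0.0, 0.0, 1.0]] 0.0007369828323297945 [[0.27, -0.918, -0.289, 0.255], [-0.963, -0.257, -0.082, -0.605], [0.001, 0.301, -0.954, 0.384], [0.0, 0.0, 0.0, 1.0]]
lantern_grip []
lantern []
hook_seat []
stand []
lid_handle []
lid_hinge []
enclosure []
switch []
drill []
tape []
dish []
1.8
```

View pics/scene0.png

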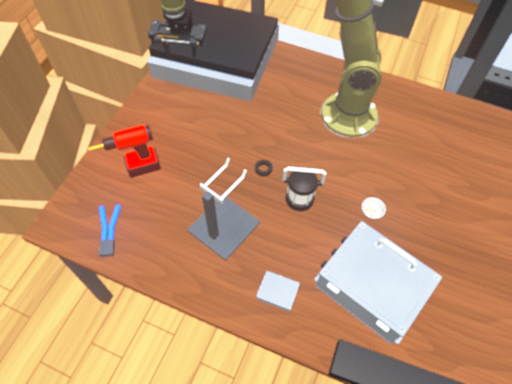

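View pics/side0.png

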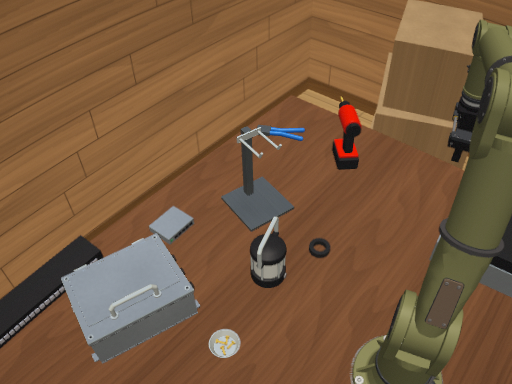

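```bash
cat > h.py <<'E'
import numpy as np, cv2
def snap(c,name):
    from cell import imaging
    d=imaging.read_camera(c); np.savez(f"pics/{name}.npz",**d); cv2.imwrite(f"pics/{name}.png",d["frame"]); return d
def load(n): return dict(np.load(f"pics/{n}.npz"))
def slopes(d,px):
    return cv2.undistortPoints(np.array(px,float).reshape(-1,1,2),d["K"],np.array([float(d["k1"]),0,0,0])).reshape(-1,2)
def cloud(d):
    h,w=d["depth"].shape; v,u=np.mgrid[:h,:w]
    s=slopes(d,np.stack([u.ravel(),v.ravel()],1)); z=d["depth"].ravel()
    P=np.c_[s*z[:,None],z]; T=d["world_from_camera"]; W=P@T[:3,:3].T+T[:3,3]; W[z<=0]=np.nan
    return W.reshape(h,w,3)
def onplane(d,px,z):
    s=slopes(d,[px])[0]; T=d["world_from_camera"]; r=T[:3,:3]@np.r_[s,1]; o=T[:3,3]
    return o+r*(z-o[2])/r[2]
def tri(d1,p1,d2,p2):
    A=[];b=[]
    for d,p in((d1,p1),(d2,p2)):
        T=d["world_from_camera"]; r=T[:3,:3]@np.r_[slopes(d,[p])[0],1]; r/=np.linalg.norm(r); M=np.eye(3)-np.outer(r,r); A.append(M); b.append(M@T[:3,3])
    x=np.linalg.lstsq(np.vstack(A),np.hstack(b),rcond=None)[0]; return x
E
python3 - <<'E'
from h import *
S=snap("scene","s1");D=snap("side","d1")
pr={"lantern_grip":([304.3,175.3],[268.9,228.9],.182),"lantern":([300.8,195.4],[268.4,276],0),"hook_seat":([229.2,179.3],[260.8,142.9],.272),"stand":([224.6,225.7],[256.5,202],0),"lid_handle":([398.4,250.7],[134.1,292.3],.158),"lid_hinge":([357,305.4],[111.6,257.1],.102),"encl":([371.1,290.2],[137.4,305.6],0),"tape":([260.2,171.3],[321.2,250.2],0),"dish":([373.1,210.4],[226.6,347],0),"switch":([280.8,292.4],[264.7,231.5],0)}
for k,(a,b,z) in pr.items(): print(k,onplane(S,a,z).round(3),onplane(D,b,z).round(3),tri(S,a,D,b).round(3))
for n,d in(("S",S),("D",D)):
    W=cloud(d); np.save(f"pics/W{n}.npy",W)
    def box(x0,x1,y0,y1,z0,z1): 
        m=(W[...,0]>x0)&(W[...,0]<x1)&(W[...,1]>y0)&(W[...,1]<y1)&(W[...,2]>z0)&(W[...,2]<z1); return W[m]
    import sys
    for nm,(c,r,z0,z1) in {"lanternbar":(onplane(S,[304.3,175.3],.182),.1,.172,.195),"prongs":(onplane(S,[229.2,179.3],.262),.12,.250,.272),"foot":(onplane(S,[224.6,225.7],0),.15,.008,.02),"lid":(onplane(S,[380,280],.116),.25,.11,.12),"bar":(onplane(S,[398.4,250.7],.158),.1,.148,.17)}.items():
        P=box(c[0]-r,c[0]+r,c[1]-r,c[1]+r,z0,z1)
        if len(P)<4: print(n,nm,len(P)); continue
        (cx,cy),(w,h),a=cv2.minAreaRect(P[:,:2].astype(np.float32)); 
        q=P[:,:2]-P[:,:2].mean(0); V=np.linalg.svd(q,full_matrices=False)[2][0]
        print(n,nm,len(P),"rect",np.round([cx,cy,w,h,a],3),"mean",P.mean(0).round(3),"dir",np.degrees(np.arctan2(V[1],V[0])).round(1))
E
```

```text
lantern_grip [ 0.467 -0.04   0.182] [ 0.448 -0.056  0.182] [ 0.454 -0.05   0.174]
lantern [ 0.431 -0.045  0.   ] [ 0.435 -0.04   0.   ] [ 0.434 -0.042  0.002]
hook_seat [ 0.625 -0.22   0.272] [ 0.618 -0.232  0.272] [ 0.62  -0.227  0.269]
stand [ 0.646 -0.239  0.   ] [ 0.65  -0.245  0.   ] [ 0.647 -0.239  0.005]
lid_handle [0.586 0.299 0.158] [0.585 0.289 0.158] [0.586 0.294 0.16 ]
lid_hinge [0.769 0.24  0.102] [0.759 0.241 0.102] [0.766 0.24  0.094]
encl [0.667 0.278 0.   ] [0.651 0.267 0.   ] [ 0.66   0.272 -0.01 ]
tape [ 0.395 -0.215  0.   ] [ 0.37  -0.212  0.   ] [ 0.379 -0.223 -0.022]
dish [0.387 0.206 0.   ] [0.38  0.199 0.   ] [ 0.383  0.202 -0.004]
switch [0.786 0.02  0.   ] [ 0.549 -0.163  0.   ] [ 0.664 -0.1   -0.106]
S lanternbar 159 rect [ 4.4600e-01 -4.4000e-02  1.6000e-02  1.2700e-01  1.8288e+01] mean [ 0.449 -0.046  0.184] dir 108.0
S prongs 326 rect [ 0.646 -0.239  0.083  0.135 71.781] mean [ 0.656 -0.241  0.264] dir -12.2
S foot 1714 rect [ 0.672 -0.269  0.215  0.241 73.379] mean [ 0.655 -0.232  0.012] dir -26.4
S lid 6050 rect [ 0.664  0.275  0.286  0.241 72.917] mean [0.668 0.277 0.116] dir 72.8
S bar 181 rect [5.8800e-01 2.9800e-01 1.2300e-01 1.4000e-02 7.3188e+01] mean [0.589 0.298 0.16 ] dir -106.5
D lanternbar 200 rect [ 4.4200e-01 -4.3000e-02  1.3000e-02  1.3200e-01  1.8184e+01] mean [ 0.438 -0.036  0.184] dir 107.4
D prongs 312 rect [ 0.642 -0.236  0.084  0.138 71.526] mean [ 0.653 -0.24   0.264] dir 165.9
D foot 1782 rect [ 0.645 -0.239  0.173  0.184 74.108] mean [ 0.638 -0.235  0.011] dir -160.5
D lid 7260 rect [ 0.656  0.276  0.287  0.236 72.86 ] mean [0.647 0.283 0.116] dir 73.3
D bar 268 rect [5.8100e-01 2.9800e-01 1.2500e-01 1.5000e-02 7.3322e+01] mean [0.58  0.298 0.16 ] dir 73.1
```

```bash
python3 - <<'E'
import cv2
a=cv2.imread("pics/scene0.png")[140:270,180:340]; cv2.imwrite("pics/c1.png",cv2.resize(a,None,fx=4.5,fy=4.5,interpolation=cv2.INTER_CUBIC))
a=cv2.imread("pics/side0.png")[110:300,210:360]; cv2.imwrite("pics/c2.png",cv2.resize(a,None,fx=3,fy=3,interpolation=cv2.INTER_CUBIC))
E
```

```text
(no output)
```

View pics/c1.png

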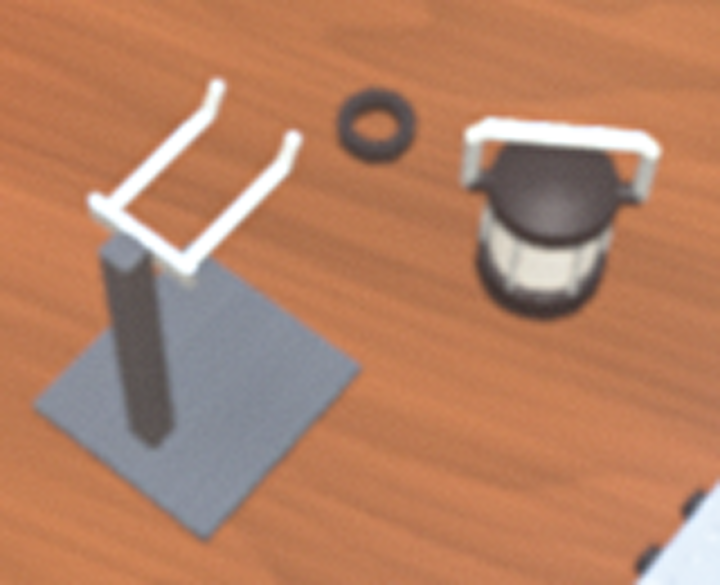

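View pics/c2.png

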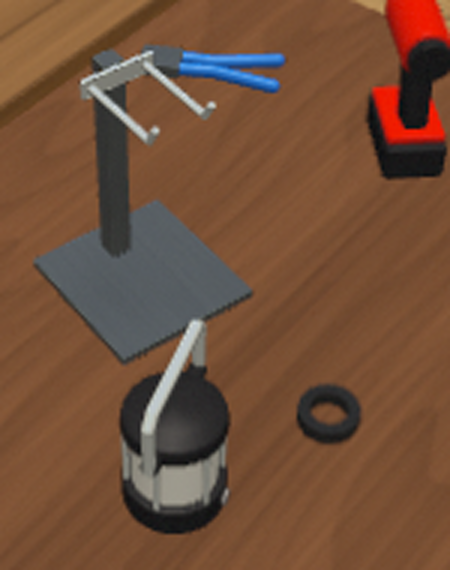

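```bash
python3 - <<'E'
from h import *
S=load("s1");D=load("d1")
print(onplane(S,[140,168],0),onplane(D,[344,163],0))
for n in "SD":
    W=np.load(f"pics/W{n}.npy")
    m=(W[...,0]>.5)&(W[...,0]<.75)&(W[...,1]>-.35)&(W[...,1]<-.12)&(W[...,2]>.272)&(W[...,2]<.3)
    P=W[m]; print(n,len(P)); print(P[np.argsort(P[:,0])][::4].round(3).tolist())
    m=(W[...,0]>.5)&(W[...,0]<.61)&(W[...,1]>-.35)&(W[...,1]<-.12)&(W[...,2]>.255)&(W[...,2]<.3)
    P=W[m]; 
    for lo,hi in((-.35,-.23),(-.225,-.12)):
        Q=P[(P[:,1]>lo)&(P[:,1]<hi)]
        if len(Q)<3: continue
        q=Q-Q.mean(0);V=np.linalg.svd(q[:,:2])[2][0]; print("prong",len(Q),Q.mean(0).round(3),np.degrees(np.arctan2(V[1],V[0])).round(1))
E
```

```text
[ 0.55726518 -0.62075497  0.        ] [ 0.52896402 -0.59590593  0.        ]
S 93
[[0.566, -0.252, 0.277], [0.571, -0.249, 0.28], [0.574, -0.255, 0.276], [0.583, -0.187, 0.277], [0.587, -0.188, 0.276], [0.589, -0.19, 0.277], [0.671, -0.284, 0.273], [0.676, -0.285, 0.274], [0.678, -0.274, 0.274], [0.683, -0.243, 0.275], [0.687, -0.254, 0.273], [0.689, -0.219, 0.272], [0.691, -0.24, 0.278], [0.691, -0.258, 0.277], [0.694, -0.211, 0.274], [0.695, -0.256, 0.274], [0.698, -0.212, 0.274], [0.699, -0.261, 0.276], [0.701, -0.266, 0.275], [0.703, -0.243, 0.272], [0.705, -0.254, 0.274], [0.707, -0.25, 0.274], [0.71, -0.259, 0.272], [0.714, -0.25, 0.273]]
prong 50 [ 0.586 -0.256  0.267] -15.9
prong 34 [ 0.595 -0.193  0.269] -20.8
D 72
[[0.561, -0.252, 0.28], [0.563, -0.249, 0.281], [0.565, -0.248, 0.277], [0.581, -0.188, 0.279], [0.584, -0.187, 0.281], [0.667, -0.265, 0.275], [0.675, -0.27, 0.273], [0.679, -0.252, 0.274], [0.683, -0.239, 0.273], [0.684, -0.236, 0.274], [0.686, -0.215, 0.274], [0.687, -0.248, 0.276], [0.689, -0.211, 0.275], [0.69, -0.252, 0.276], [0.695, -0.266, 0.273], [0.697, -0.246, 0.276], [0.699, -0.267, 0.274], [0.703, -0.245, 0.274]]
prong 43 [ 0.581 -0.254  0.268] 162.7
prong 29 [ 0.592 -0.19   0.269] 165.5
```

Request:
servo_tool(targets=[[100,0.037,-0.033,-0.016,-0.13],[100,0.075,-0.066,-0.035,-0.26],[100,0.112,-0.099,-0.055,-0.39],[100,0.15,-0.132,-0.07,-0.52],[100,0.187,-0.164,-0.08,-0.65]], grip_force=40)

```text
time_s: 2.52
tool_pos: [0.312, -0.4163, 0.3037]
tool_rot: [179.9, 0.0, 53.1]
force: [0.0, -0.8, 0.5]
grip_width: 0.0871
```

Request:
servo_tool(targets=[[100,0.045,-0.006,0,-0.12],[100,0.09,-0.012,0,-0.25],[100,0.135,-0.018,0,-0.38],[100,0.18,-0.025,0,-0.51],[100,0.22,-0.038,0,-0.64]])

```text
time_s: 3.15
tool_pos: [0.4143, -0.2176, 0.3027]
tool_rot: [180.0, 0.0, 89.8]
force: [1.3, -0.4, 0.9]
grip_width: 0.087
```

Request:
servo_tool(targets=[[100,0.044,0.008,0.0,-0.1],[100,0.088,0.015,0.01,-0.2],[100,0.132,0.022,0.025,-0.28],[100,0.174,0.029,0.042,-0.318],[100,0.174,0.029,0.042,-0.318]])

```text
time_s: 3.78
tool_pos: [0.4435, -0.0417, 0.2598]
tool_rot: [-179.9, -0.0, 108.2]
force: [-0.6, -0.1, 0.4]
grip_width: 0.0873
```

```bash
python3 - <<'E'
from h import *
from cell import monitor,pinpoint
w=snap("wrist","w2"); S=snap("scene","s2"); D=snap("side","d2")
o=monitor.get_obs(); print(o["tool_pos"].round(4),o["tool_rot"].round(2),o["qpos"].round(1))
r=pinpoint("wrist","lantern_grip"); print(r)
if r: print(onplane(w,r[0]["at"],.182))
for d in(w,S,D):
    W=cloud(d)
    m=(abs(W[...,0]-.444)<.09)&(abs(W[...,1]+.0435)<.09)&(W[...,2]>.176)&(W[...,2]<.192); P=W[m]
    if len(P)>5:
        q=P-P.mean(0);V=np.linalg.svd(q[:,:2])[2][0]; print(len(P),np.round(cv2.minAreaRect(P[:,:2].astype(np.float32))[0],4),P.mean(0).round(3),np.degrees(np.arctan2(V[1],V[0])).round(1))
E
```

```text
[ 0.4439 -0.0466  0.2609] [1.7999e+02 6.0000e-02 1.0769e+02] [ 45.   -7.9 -38.2 105.7  -4.9  80.5  25.6]
[{'at': [256.9, 201.7], 'confidence': 0.91}]
[ 0.44207799 -0.04470986  0.182     ]
2068 [ 0.4437 -0.0467] [ 0.441 -0.039  0.186] -72.2
138 [ 0.4475 -0.0454] [ 0.449 -0.047  0.184] 107.5
193 [ 0.4412 -0.0426] [ 0.439 -0.038  0.185] 107.5
```

View pics/w2.png

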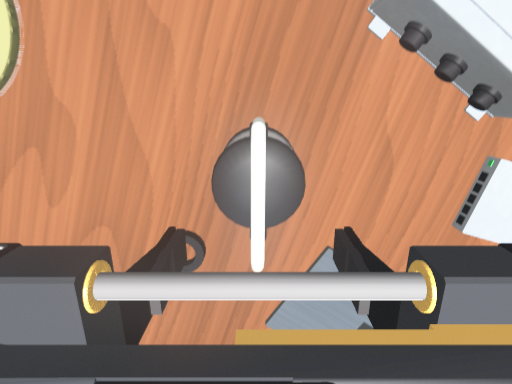

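Request:
servo_tool(targets=[[100,0.001,0,0.03,0],[100,0.002,0,0.06,0],[100,0.002,0,0.09,0],[100,0.002,0,0.097,0],[0,0.002,0,0.097,0]])

```text
time_s: 4.6
tool_pos: [0.4435, -0.0444, 0.164]
tool_rot: [180.0, -0.0, 107.7]
force: [-0.8, -0.1, 0.4]
grip_width: 0.0827
```

Request:
servo_tool(targets=[[0,0,0,0,0],[0,0,0,0,0],[0,0,0,0,0],[0,0,0,0,0],[0,0,0,0,0]])

```text
time_s: 5.22
tool_pos: [0.4433, -0.0437, 0.1636]
tool_rot: [-180.0, 0.0, 107.8]
force: [0.8, -0.3, -1.0]
grip_width: 0.0351
```

Request:
servo_tool(targets=[[0,0,0,0,0],[0,0,0,0,0],[0,0,0,0,0],[0,0,0,0,0],[0,0,0,0,0]])

```text
time_s: 5.85
tool_pos: [0.443, -0.0437, 0.1635]
tool_rot: [-180.0, -0.0, 107.8]
force: [-1.6, -0.7, 1.5]
grip_width: 0.0108
```

Request:
servo_tool(targets=[[0,0,0,-0.01,0],[0,0,0,-0.035,0],[0,0,0,-0.065,0],[0,0,0,-0.095,0],[0,0,0,-0.117,0]])

```text
time_s: 6.48
tool_pos: [0.4434, -0.0434, 0.2819]
tool_rot: [180.0, 0.0, 107.8]
force: [0.4, -0.3, -5.6]
grip_width: 0.0106
```

Request:
servo_tool(targets=[[0,-0.02,0.003,0,0.07],[0,-0.055,0.008,0,0.19],[0,-0.095,0.014,0,0.32],[0,-0.135,0.02,0,0.45],[0,-0.16,0.024,0,0.55]])

```text
time_s: 7.1
tool_pos: [0.5151, -0.1913, 0.2799]
tool_rot: [-180.0, 0.0, 75.9]
force: [-0.5, 0.7, -4.1]
grip_width: 0.0106
```

Request:
servo_tool(targets=[[0,-0.006,0.006,0,0.04],[0,-0.008,0.009,0,0.055],[0,-0.008,0.009,0,0.055],[0,-0.008,0.009,0,0.055]])

```text
time_s: 7.6
tool_pos: [0.5217, -0.1974, 0.2808]
tool_rot: [180.0, 0.0, 73.2]
force: [0.5, -0.2, -5.0]
grip_width: 0.011
```

```bash
python3 - <<'E'
from h import *
from cell import monitor
w=snap("wrist","w3"); S=snap("scene","s3"); D=snap("side","d3")
o=monitor.get_obs(); print(o["time_s"],o["tool_pos"].round(4),o["tool_rot"].round(2),o["qpos"].round(1),o["force"].round(1))
cv2.imwrite("pics/c3.png",np.hstack([cv2.resize(S["frame"][110:270,160:340],None,fx=2,fy=2),cv2.resize(D["frame"][80:240,210:390],None,fx=2,fy=2)]))
for d in(w,S,D):
    W=cloud(d)
    for z0,z1 in ((.255,.29),):
      for lo,hi in((-.27,-.235),(-.215,-.165)):
        m=(W[...,0]>.54)&(W[...,0]<.64)&(W[...,1]>lo)&(W[...,1]<hi)&(W[...,2]>z0)&(W[...,2]<z1)
        Q=W[m]
        if len(Q)>5:
            V=np.linalg.svd((Q-Q.mean(0))[:,:2],full_matrices=False)[2][0];print("prong",len(Q),Q.mean(0).round(3),np.degrees(np.arctan2(V[1],V[0])).round(1),np.percentile(Q[:,2],[5,50,95]).round(3))
E
```

```text
7.75 [ 0.5217 -0.1981  0.2808] [1.7998e+02 3.0000e-02 7.3160e+01] [ 49.2   8.1 -34.4  90.3   4.6  83.   -2.4] [ 0.4  0.2 -4.4]
prong 1315 [ 0.609 -0.198  0.268] 163.5 [0.262 0.265 0.282]
prong 72 [ 0.598 -0.259  0.266] -14.3 [0.26  0.264 0.279]
prong 62 [ 0.606 -0.196  0.268] -12.3 [0.261 0.266 0.281]
prong 7 [ 0.605 -0.259  0.264] 162.8 [0.261 0.264 0.266]
prong 54 [ 0.608 -0.195  0.266] 163.4 [0.261 0.264 0.281]
```

View pics/c3.png

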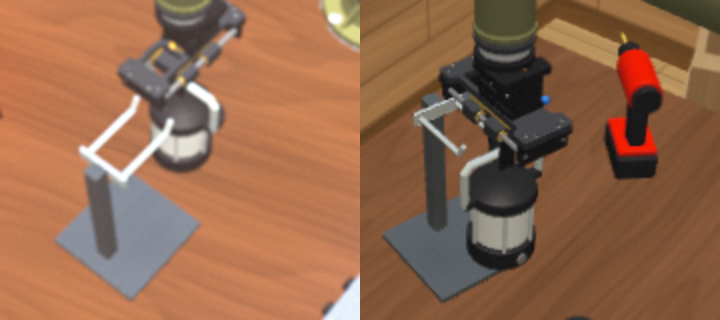

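View pics/w3.png

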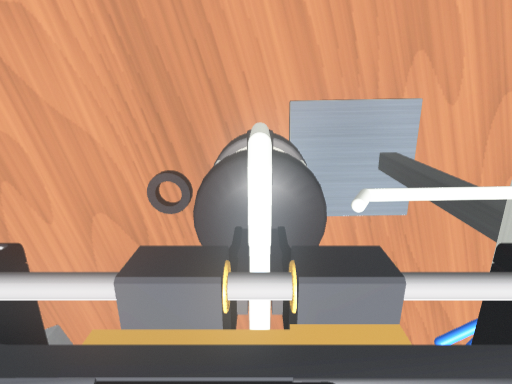

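Request:
servo_tool(targets=[[0,-0.001,0.008,0,0],[0,-0.002,0.024,0,0],[0,-0.003,0.042,0,0],[0,-0.003,0.06,0,0],[0,-0.003,0.076,0,0]])

```text
time_s: 8.38
tool_pos: [0.5946, -0.2242, 0.2802]
tool_rot: [180.0, -0.0, 73.1]
force: [-0.3, 0.2, -4.3]
grip_width: 0.0106
```

Request:
servo_tool(targets=[[0,0,0.012,0,0],[0,0,0.018,0,0],[0,0,0.018,0,0],[0,0,0.018,0,0]])

```text
time_s: 8.88
tool_pos: [0.6105, -0.2287, 0.2806]
tool_rot: [-180.0, 0.0, 73.1]
force: [-0.1, -0.4, -4.5]
grip_width: 0.0106
```

```bash
python3 - <<'E'
from h import *
from cell import monitor
w=snap("wrist","w4"); S=snap("scene","s4"); D=snap("side","d4")
o=monitor.get_obs(); print(o["time_s"],o["tool_pos"].round(4),o["tool_rot"].round(2),o["force"].round(1))
cv2.imwrite("pics/c4.png",np.hstack([cv2.resize(S["frame"][110:270,160:340],None,fx=2,fy=2),cv2.resize(D["frame"][80:240,190:370],None,fx=2,fy=2)]))
E
```

```text
9.025 [ 0.6105 -0.2288  0.2808] [1.7999e+02 3.0000e-02 7.3100e+01] [ 0.2  0.  -5.6]
```

View pics/c4.png

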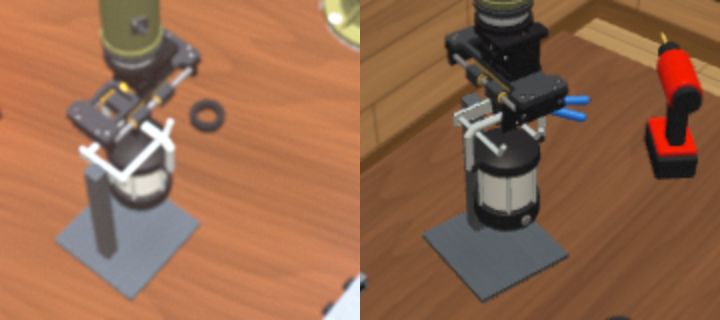

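View pics/w4.png

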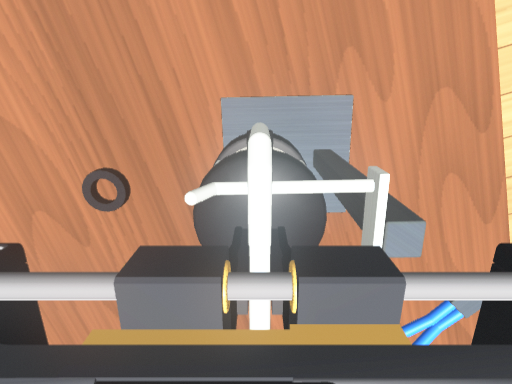

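Request:
servo_tool(targets=[[0,0,0,0.007,0],[0,0,0,0.015,0],[0,0,0,0.022,0],[0,0,0,0.027,0],[0,0,0,0.027,0]])

```text
time_s: 9.65
tool_pos: [0.6108, -0.2288, 0.2535]
tool_rot: [-180.0, 0.0, 73.1]
force: [-0.6, -0.2, -4.7]
grip_width: 0.0108
```

Request:
servo_tool(targets=[[0,0,0,0.0015,0],[0,0,0,0.002,0],[0,0,0,0.002,0]])

```text
time_s: 10.02
tool_pos: [0.611, -0.2289, 0.253]
tool_rot: [179.9, 0.0, 73.1]
force: [-3.6, 0.9, 5.6]
grip_width: 0.011
```

Request:
servo_tool(targets=[[45,0,0,-0.001,0],[45,0,0,-0.001,0],[45,0,0,-0.001,0],[45,0,0,-0.001,0],[45,0,0,-0.001,0]])

```text
time_s: 10.65
tool_pos: [0.6109, -0.2288, 0.2524]
tool_rot: [-180.0, -0.0, 73.1]
force: [0.6, 0.2, 1.0]
grip_width: 0.0389
```

```bash
python3 - <<'E'
from h import *
from cell import monitor
w=snap("wrist","w5"); S=snap("scene","s5"); D=snap("side","d5")
o=monitor.get_obs(); print(o["time_s"],o["tool_pos"].round(4),o["tool_rot"].round(2),o["force"].round(1),o["grip_width"],o["qpos"].round(1))
cv2.imwrite("pics/c5.png",np.hstack([cv2.resize(S["frame"][110:270,160:340],None,fx=2,fy=2),cv2.resize(D["frame"][80:240,190:370],None,fx=2,fy=2)]))
E
```

```text
10.8 [ 0.6109 -0.2288  0.2525] [-180.     0.    73.1] [-0.2  0.5  0.2] 0.038921576922641116 [ 43.6  21.2 -33.8  79.2  11.7  83.   -6.7]
```

View pics/c5.png

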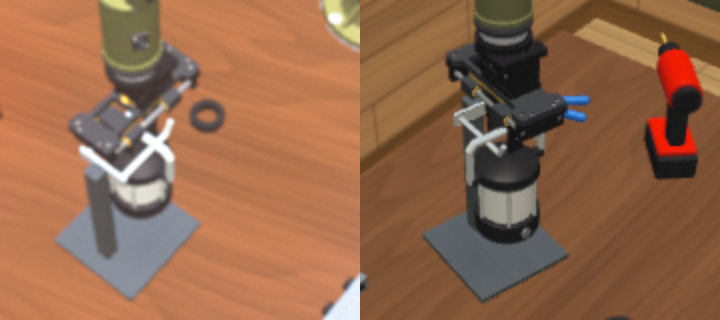

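View pics/w5.png

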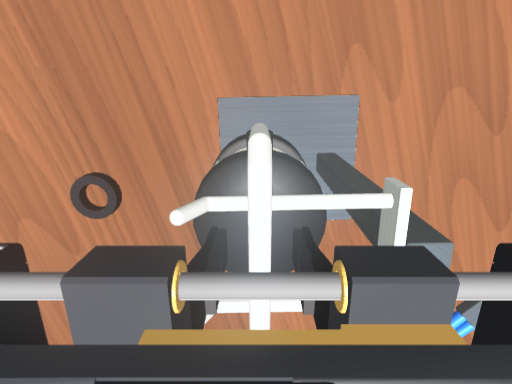

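Request:
servo_tool(targets=[[45,0,0,-0.01,0],[45,0,0,-0.03,0],[45,0,0,-0.055,0],[80,0,0,-0.08,0],[80,0,0,-0.085,0]])

```text
time_s: 11.42
tool_pos: [0.6119, -0.2288, 0.3411]
tool_rot: [179.7, 0.0, 73.1]
force: [0.7, -0.8, -0.0]
grip_width: 0.0519
```

```bash
python3 - <<'E'
from h import *
from cell import monitor
S=snap("scene","s6"); D=snap("side","d6")
o=monitor.get_obs(); print(o["time_s"],o["tool_pos"].round(4),o["tool_rot"].round(2),o["force"].round(1))
cv2.imwrite("pics/c6.png",np.hstack([cv2.resize(S["frame"][110:270,160:340],None,fx=2,fy=2),cv2.resize(D["frame"][80:240,190:370],None,fx=2,fy=2)]))
for n in "sd":
    W=cloud(load(n+"6")); P=W[(abs(W[...,0]-.585)<.08)&(abs(W[...,1]-.298)<.08)&(W[...,2]>.148)&(W[...,2]<.17)]
    print(np.round(cv2.minAreaRect(P[:,:2].astype(np.float32)),3) if 0 else cv2.minAreaRect(P[:,:2].astype(np.float32)),P[:,2].max())
E
```

```text
11.525 [ 0.6112 -0.2287  0.3387] [1.799e+02 1.000e-02 7.310e+01] [-0.  -0.5 -0.2]
((0.5884758830070496, 0.29787662625312805), (0.12276072800159454, 0.01475424226373434), 74.26021575927734) 0.16785287655316372
((0.5807790756225586, 0.2978147864341736), (0.12562033534049988, 0.01361318863928318), 73.52761840820312) 0.1658659379098507
```

View pics/c6.png

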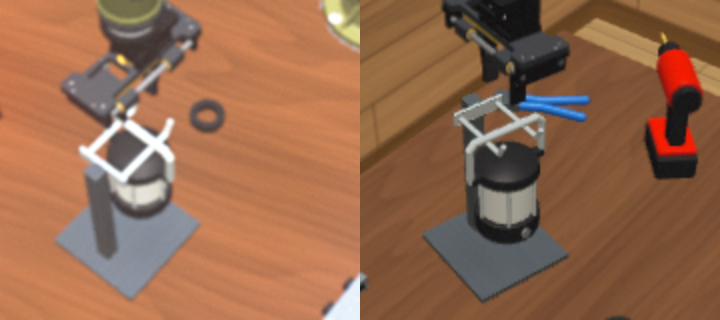

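Request:
servo_tool(targets=[[100,0.03,-0.011,0,0],[100,0.08,-0.029,0,0],[100,0.13,-0.047,0,0],[100,0.18,-0.065,0,0],[100,0.23,-0.083,0,0]])

```text
time_s: 12.15
tool_pos: [0.5975, 0.0168, 0.3364]
tool_rot: [-179.9, 0.0, 73.1]
force: [0.2, -0.1, -0.2]
grip_width: 0.0867
```

Request:
servo_tool(targets=[[100,0.05,-0.018,0.01,0],[100,0.1,-0.036,0.03,0],[100,0.15,-0.054,0.05,0],[100,0.2,-0.072,0.07,0],[100,0.24,-0.087,0.08,0]])

```text
time_s: 12.78
tool_pos: [0.5833, 0.272, 0.255]
tool_rot: [-179.8, 0.1, 73.2]
force: [0.6, -1.3, 0.2]
grip_width: 0.0874
```

Request:
servo_tool(targets=[[100,0.02,-0.006,0,0],[100,0.026,-0.008,0,0],[100,0.026,-0.008,0,0],[100,0.026,-0.008,0,0]])

```text
time_s: 13.28
tool_pos: [0.5854, 0.2957, 0.2575]
tool_rot: [180.0, 0.1, 73.0]
force: [-1.0, -0.1, 0.5]
grip_width: 0.0868
```

```bash
python3 - <<'E'
from h import *
from cell import monitor,pinpoint
w=snap("wrist","w7")
r=pinpoint("wrist","lid_handle"); print(r)
if r: print(onplane(w,r[0]["at"],.158))
o=monitor.get_obs(); print(o["time_s"],o["tool_pos"].round(4),o["tool_rot"].round(2),o["force"].round(1),o["qpos"].round(1),o["grip_width"])
W=cloud(w); P=W[(abs(W[...,0]-.585)<.08)&(abs(W[...,1]-.298)<.08)&(W[...,2]>.15)&(W[...,2]<.17)]
print(len(P),cv2.minAreaRect(P[:,:2].astype(np.float32)),P.mean(0),P[:,2].max())
E
```

```text
[{'at': [256.5, 187.8], 'confidence': 0.96}]
[0.58455612 0.29931456 0.158     ]
13.375 [0.5854 0.296  0.2577] [1.7996e+02 3.0000e-02 7.2970e+01] [-0.1  0.1 -0.2] [  4.2  24.4 -46.1  77.9  17.4  84.9 -57.8] 0.08665061973249735
1700 ((0.5843220949172974, 0.2964309751987457), (0.12599404156208038, 0.012002593837678432), 73.00953674316406) [0.5863605  0.30314777 0.16127925] 0.16514520505241082
```

View pics/w7.png

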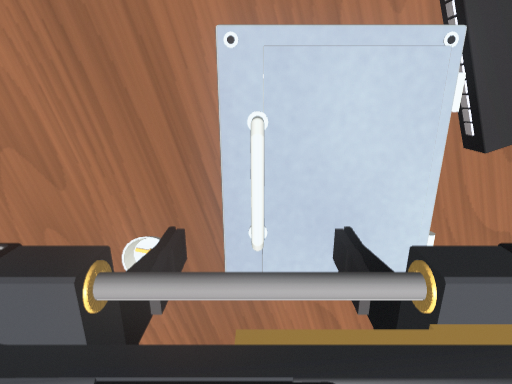

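Request:
servo_tool(targets=[[100,0.001,-0.001,0.03,0],[100,0.001,-0.001,0.07,0],[100,0.001,-0.001,0.105,0],[100,0.001,-0.001,0.119,0],[0,0.001,-0.001,0.119,0]], grip_force=55)

```text
time_s: 14.0
tool_pos: [0.584, 0.2981, 0.1382]
tool_rot: [-180.0, 0.0, 73.1]
force: [-0.4, 0.5, 1.0]
grip_width: 0.0829
```

Request:
servo_tool(targets=[[0,0,0,0,0],[0,0,0,0,0],[0,0,0,0,0],[0,0,0,0,0],[0,0,0,0,0]])

```text
time_s: 14.62
tool_pos: [0.5841, 0.2987, 0.1386]
tool_rot: [180.0, 0.0, 73.1]
force: [0.3, -0.0, 0.0]
grip_width: 0.0348
```

Request:
servo_tool(targets=[[0,0,0,0,0],[0,0,0,0,0],[0,0,0,0,0],[0,0,0,0,0],[0,0,0,0,0]])

```text
time_s: 15.25
tool_pos: [0.5843, 0.2987, 0.1385]
tool_rot: [180.0, -0.0, 73.1]
force: [0.5, 0.2, -1.4]
grip_width: 0.0101
```

Request:
servo_tool(targets=[[0,0,0,-0.001,0],[0,0,0,-0.002,0],[0,0,0,-0.002,0]])

```text
time_s: 15.62
tool_pos: [0.5845, 0.2986, 0.1393]
tool_rot: [-180.0, -0.0, 73.1]
force: [4.4, 2.0, -9.8]
grip_width: 0.0104
```

Request:
servo_tool(targets=[[0,0,0,-0.001,0],[0,0,0.0005,-0.002,0],[0,0,0.0005,-0.002,0]])

```text
time_s: 16.0
tool_pos: [0.5846, 0.2985, 0.1399]
tool_rot: [-179.9, -0.0, 73.1]
force: [6.0, 4.1, -14.7]
grip_width: 0.01
```

Request:
servo_tool(targets=[[0,0,0.0005,-0.001,0],[0,0,0.001,-0.002,0],[0,0,0.001,-0.002,0]])

```text
time_s: 16.38
tool_pos: [0.5846, 0.2984, 0.1403]
tool_rot: [-179.8, 0.0, 73.1]
force: [7.4, 5.6, -20.4]
grip_width: 0.0107
```

Request:
servo_tool(targets=[[0,0.0005,0.001,-0.0005,0],[0,0.001,0.0015,-0.001,0],[0,0.001,0.0015,-0.001,0]])

```text
time_s: 16.75
tool_pos: [0.5846, 0.2984, 0.1404]
tool_rot: [-179.6, 0.2, 73.2]
force: [2.9, 3.9, -20.8]
grip_width: 0.0105
```

Request:
servo_tool(targets=[[0,0,0.0005,-0.001,0],[0,0,0.0005,-0.001,0],[0,0,0.0005,-0.001,0]])

```text
time_s: 17.12
tool_pos: [0.5846, 0.2984, 0.1406]
tool_rot: [-179.6, 0.2, 73.2]
force: [4.1, 5.1, -24.5]
grip_width: 0.0102
```

```bash
python3 - <<'E'
from h import *
from cell import monitor
w=snap("wrist","w8"); S=snap("scene","s8"); D=snap("side","d8")
o=monitor.get_obs(); print(o["time_s"],o["tool_pos"].round(4),o["tool_rot"].round(2),o["force"].round(1),o["wrist_torque"].round(2))
cv2.imwrite("pics/c8.png",np.hstack([cv2.resize(S["frame"][190:350,300:460],None,fx=2.4,fy=2.4),cv2.resize(D["frame"][210:370,50:210],None,fx=2.4,fy=2.4)]))
for n in("s","d"):
  for k in("6","8"):
    W=cloud(load(n+k)); R=W-np.array([.584,.298,0]); X=R[...,0]*.957-R[...,1]*.291;Y=R[...,0]*.291+R[...,1]*.957
    for x0,x1 in((-.03,-.01),(.05,.1),(.14,.17)):
        m=(X>x0)&(X<x1)&(abs(Y)>.06)&(abs(Y)<.13)&(W[...,2]>.1)&(W[...,2]<.15); print(n,k,x0,m.sum(),np.median(W[...,2][m]).round(4))
E
```

```text
17.275 [0.5846 0.2984 0.1406] [-179.56    0.2    73.17] [  3.2   5.8 -23.5] [ 1.06 -0.94 -0.04]
s 6 -0.03 262 0.115
s 6 0.05 760 0.1171
s 6 0.14 497 0.1173
s 8 -0.03 273 0.1173
s 8 0.05 768 0.1184
s 8 0.14 502 0.1173
d 6 -0.03 405 0.1148
d 6 0.05 846 0.1172
d 6 0.14 447 0.1176
d 8 -0.03 396 0.117
d 8 0.05 843 0.1184
d 8 0.14 450 0.1177
```

View pics/c8.png

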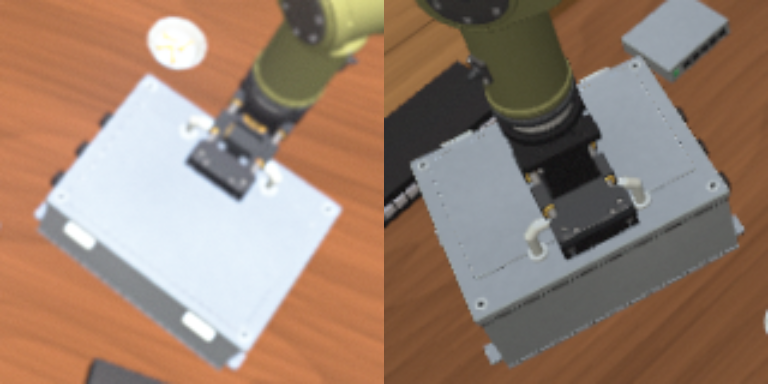

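View pics/w8.png

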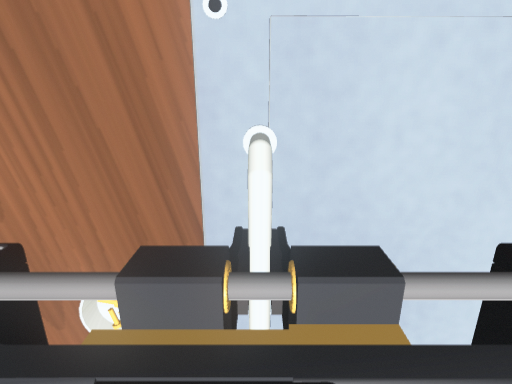

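Request:
servo_tool(targets=[[0,0,0.0003,-0.001,0],[0,0,0.0003,-0.001,0],[0,0,0.0003,-0.001,0]])

```text
time_s: 17.65
tool_pos: [0.5865, 0.2979, 0.1463]
tool_rot: [-179.8, 0.2, 73.1]
force: [-0.9, 0.2, -9.8]
grip_width: 0.0106
```

Request:
servo_tool(targets=[[0,0,0.0005,-0.002,0],[0,0,0.001,-0.004,0],[0,0,0.0015,-0.006,0],[0,0,0.002,-0.008,0],[0,0,0.002,-0.008,0]])

```text
time_s: 18.27
tool_pos: [0.5901, 0.2969, 0.1561]
tool_rot: [180.0, 0.1, 73.0]
force: [-2.3, -4.1, -6.6]
grip_width: 0.0103
```

Request:
servo_tool(targets=[[0,0,0,0,0],[0,0,0,0,0]])

```text
time_s: 18.52
tool_pos: [0.5901, 0.2969, 0.1563]
tool_rot: [180.0, 0.1, 73.0]
force: [-2.9, -5.2, -6.4]
grip_width: 0.0101
```

```bash
python3 - <<'E'
from h import *
from cell import monitor
w=snap("wrist","w9"); S=snap("scene","s9"); D=snap("side","d9")
o=monitor.get_obs(); print(o["time_s"],o["tool_pos"].round(4),o["tool_rot"].round(2),o["force"].round(1),o["wrist_torque"].round(2),o["grip_width"])
cv2.imwrite("pics/c9.png",np.vstack([np.hstack([cv2.resize(S["frame"][190:350,300:460],None,fx=1.8,fy=1.8),cv2.resize(D["frame"][210:370,50:210],None,fx=1.8,fy=1.8)]),np.hstack([cv2.resize(S["frame"][110:270,160:320],None,fx=1.8,fy=1.8),cv2.resize(D["frame"][80:240,190:350],None,fx=1.8,fy=1.8)])]))
for n in("s","d"):
  res=[]
  for k in("6","9"):
    W=cloud(load(n+k)); R=W-np.array([.584,.298,0]); X=R[...,0]*.957-R[...,1]*.291;Y=R[...,0]*.291+R[...,1]*.957
    m=(X>-.04)&(X<.18)&(abs(Y)>.065)&(abs(Y)<.135)&(W[...,2]>.107)&(W[...,2]<.15)
    c=np.polyfit(X[m],W[...,2][m],1); r=abs(np.polyval(c,X[m])-W[...,2][m]); mm=r<.004; c=np.polyfit(X[m][mm],W[...,2][m][mm],1); res.append(c)
  print(n,"angle",-(res[1][0]-res[0][0]),"front edge rise",np.polyval(res[1],-.038)-np.polyval(res[0],-.038),"abs",np.polyval(res[1],-.038))
E
```

```text
18.675 [0.5901 0.2969 0.1562] [1.7996e+02 1.0000e-01 7.3050e+01] [-2.4 -4.7 -6.3] [-0.89  0.97  0.03] 0.010234073859153703
s angle 0.09593719865557793 front edge rise 0.02184729794901634 abs 0.13750139459248034
d angle 0.09205256107634471 front edge rise 0.021239052143082762 abs 0.1366691987648477
```

View pics/c9.png

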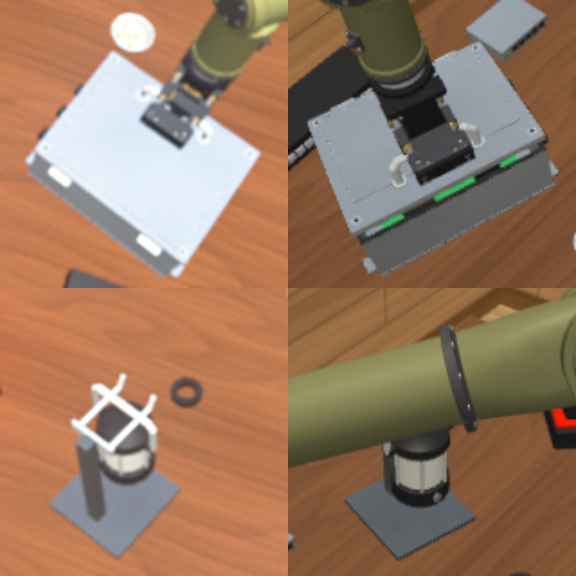

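```bash
python3 - <<'E'
from cell import ticket,monitor
print(ticket.sign_off()); o=monitor.get_obs(); print(o["time_s"],o["tool_pos"],o["force"])
E
```

```text
the job is handed in; nothing more can be done
None
the job is handed in; nothing more can be done
```

The job is handed in at about 18.7 s. The lantern hangs on the hook and the arm is still holding the lid just ajar.

- **Lantern:** I hung it by its handle bar across both prongs, let go and lifted clear. The scene picture afterwards shows the bar across both prongs. The side view then showed only the hanging body, because the arm hid the handle.
- **Lid:** I gripped the bow handle and pulled in small steps until the gasket let go. In the last check the lid angle was 0.092 to 0.096 rad. That puts the front edge 21 to 22 mm up, as measured from both fixed cameras. The highest front-edge reading was 22 mm, well under the 6 cm limit.
- **Pull force:** the wrist force reached about 24.5 N before the gasket let go, more than the 15 to 17 N stated. This is probably side load plus the lid's weight. While holding, the force steadied at about 6 N downward and 5 N sideways.
- **Other things:** nothing else was touched as far as the moves and pictures show. I did not measure the positions of the bystander objects again at the end.
- **After sign-off:** the state could no longer be read, so I have no check on the second after handing in.

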